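# Twist the stuck vial carousel off its drive spindle

### The arm

A 6-joint arm with a two-finger parallel gripper is mounted at the origin on the work surface. World frame = base frame: x ahead of the robot, y to its left, z up, the work surface at z = 0. Lengths are in mm, angles in rad, forces in N, time in s.
With the tool pointing down it reaches from about 350 to 975 mm from the base axis. Payload 7.1 kg.
Tool frame: the origin (TCP) lies midway between the tips of the shut fingers; the grasp point (between the pads) lies 19 mm behind it (ctrl.grasp_offset is the distance from the TCP to the grasp point, in mm); z points along the fingers, y is the line along which they close (so a half turn about z gives the same grasp; the last joint's range is limited). The gripper opens to 88 mm and grips with 3 to 60 N. Pads are 20 mm wide; open, the fingers measure 115 mm over their backs; the gripper's body (75 mm by 178 mm) begins 61 mm behind the grasp point.
Start: joints at [-1.303, 0.423, 1.63, -0, 1.089, -0.019], TCP at [176.821, -599.449, 222.675] pointing down, gripper open.
Joint ranges: [-3, 3], [-0.9, 2.11], [0.09, 2.58], [-1.31, 4.45], [0.11, 2.69], [-2.54, 2.54]. Speed limits (rad/s): [2.39, 2.39, 3.01, 3.14, 3.14, 3.14].

### API

Orientations are given as a rotation vector (axis times angle).
In Python, from workcell import ctrl gives the robot as it stands. The module is installed in compiled form; this text tells all that it offers.
- The arm moves only by the tool servo_tool, never from a script. Its argument "rows" is a list of rows, each a list of 7 numbers: the turn, a rotation vector about the tool's x, y, z as a fraction of full scale, then the shift along the tool's x, y, z as a fraction of full scale, then the finger opening in mm, from 0 to 87.8. A call has 1 to 10 rows; each row is the pose to reach, as a shift and turn from the pose commanded when the call began, along the tool's axes at that moment; what a row does not reach only later rows make up. Full scale, the value 1, is 20 cm for a shift and 1.5 rad for a turn. A row lasts 1/8 s, in which the tool goes at most 62.5 mm and 10.7 degrees, less where a joint would pass 70% of its speed; a pose out of reach is approached as far as the arm can. A call with a number of a shift or a turn outside -1 to 1 is refused whole. A call with a gripper value outside its range is refused whole. The fingers move at their own pace and stop on an object; the grip force is fixed at half the most. Time passes only in rows, so rows that repeat a pose let the fingers close. It gives the time, the measured TCP pose, the force, the opening and the grip force at its end, in the units of the state.
- ctrl.get_obs(): the state, without advancing time (a new reading comes with each control period).
- ctrl.get_image(name): name is "scene" or "top" or "wrist"; returns (picture, depth): 400x640x3 uint8, red, green, blue; 400x640 float32, mm along the optical axis (not along the pixel's ray), 0 where there is no reading.
- ctrl.camera_info(name): a dict with "intrinsics" (3x3 intrinsics, pixels), "R" (3x3) and "t" (3): a world point X has camera coordinates R X + t. Camera axes: x right, y down, z forward; pixel columns grow to the right and rows downward; lengths in mm; the calibration is good to about 2 mm. A picture is of the moment at which its call begins: read the wrist's pose just before it. camera_info takes no time and is no camera call; for the wrist camera it gives the pose at the moment of the call.
- ctrl.close_job(): hands the job in; it is judged then, once.
The state is a dict: "t": time; "qpos": joint angles; "qvel": joint speeds; "joint_torque": joint torques, N m; "ee_pos": TCP position; "orientation": TCP orientation; "ft_force": force on the tool from outside, world axes, zero at the start; "moment": the same for the moment, N m; "width": finger opening in mm; "grasp_force": force on a finger pad.
Only numpy, scipy, OpenCV 4.12 (cv2) and the standard library are available. Lean on these libraries where they do the work, as an engineer would, in place of code of your own. Each camera call takes 0.05 s, during which the arm holds its last target. There are 200 camera calls.

### The job

Put the autosampler in service by swinging its red-tipped lever fully over to the back, then take the stuck white vial carousel off the drive spindle, working it loose by its blue grip with small twists to and fro under a gentle pull, since the sprung spindle must not be dragged up with it. Set the carousel down, without dropping it, upright on the round black mat in the blue tray and let go, leaving the other things on the bench where they are.

Things in the scene. Friction and masses are not known exactly. Their poses are not given: they have to be found in the camera images.
- lever (a joint): angle of the service lever on the autosampler's deck, rad: 0 leans forward (sampler -x), 1.0 is its stop, leaning back (sampler +x); stiff hinge (0.06 N m), stays where it is left
- lever_pivot (a point): point on the lever's hinge axis, fixed, 22 mm above the autosampler's deck; its axes are the autosampler's: x towards the sampler's back, y to its left, z up. The lever swings in x-z, 0.5 rad either side of upright. It stands on a black block 70 mm (x) by 50 mm (y) by 25 mm high
- lever_tip (a point): centre of the lever's red ball (26 mm diameter), 70 mm from the pivot at the end of a 10 mm thick steel rod; moves with the lever
- spindle_foot (a point): centre of the drive spindle at deck height, fixed to the autosampler (white and grey box, 180 mm in x, 260 mm in y, deck 60 mm above the table; axes as lever_pivot's; spindle 60 mm to -y of the box's middle, 145 mm to -y of the lever). The spindle is steel, 24 mm in diameter, 30 mm tall, and does not turn; the carousel starts fully down on it
- spindle (a joint): how far the spindle has been dragged up out of the deck, m: 0 at rest, sprung down with about 7.5 N plus 2.5 N per mm, stop at 10 mm; more than 5 mm (20 N) harms the drive
- carousel_grip (a point): middle of the carousel's grip, on its axis, 64 mm above its underside; z up, x along the grip. The carousel is a white disc 110 mm in diameter, 36 mm thick, with twelve dark vial holes, 0.27 to 0.42 kg; on top a blue upright bar 50 mm long (x), 24 mm wide (y), from 36 to 87 mm above the underside
- carousel_bore (a point): centre of the carousel's underside, mouth of its bore. Plungers in it clamp the spindle until the carousel has risen 23 mm. A straight pull takes some 25 to 45 N; while turning, friction acts mostly against the turn (up to 0.55 N m), so with up to 5 mm of rise per 0.9 rad of turn, either way, the pull falls below 15 N
- tray_mat (a point): top centre of the round black rubber mat (140 mm in diameter) in the blue tray, 7 mm above the table. The fixed tray measures 200 mm (x) by 270 mm (y), rim 28 mm high, walls and floor 5 mm; the mat's centre is 50 mm to +y of the tray's middle
- brush: brush lying in the tray, 150 mm long, along the tray's x, 135 mm to -y of the mat's centre; leave alone
- wrench: 160 mm steel wrench lying on the bench between sampler and tray; leave alone
- amber: amber bottle, 68 mm in diameter, 150 mm high, origin under its centre; leave alone
- jar: white jar, blue lid, 72 mm in diameter, 90 mm high; leave alone
- beaker: glass beaker, 70 mm in diameter, 90 mm high; leave alone
- vials: orange vial rack, 160 by 90 mm, 55 mm high; leave alone
- washer: white bottle, red cap, 64 mm in diameter, 140 mm high; leave alone
Not all that is in view belongs to the job. Leave any orange or pink look-alike of the part that bears carousel_grip alone.

How it is judged:
By the outcome, as a careful person would: the job done as asked, in the order asked, and still so for the second after the job is handed in, with the robot touching nothing.
It also fails if it takes over 69 s, if anything falls off the work surface, if the arm or the gripper's body presses on something with over 40 N, if the wrist force passes 120 N, or if a joint passes its speed limit or range.

## Working session

There is one attempt and no reset: what is moved stays moved. The work goes in short steps, Python scripts to look and compute and a tool call to move; the robot and the scene stay as the last step left them, time stands still between calls to the robot, and variables do not carry over. Pictures are saved under pics/ and viewed, at most 10 in all, crops included, and the job is handed in when it is done.

Besides the shell and the picture viewer there is one more tool, called after "Emit:" as name([rows], argument=value, ...), one row to a line, values as JSON. servo_tool: Moves the arm, as the interface text tells. Its arguments: {"type":"object","properties":{"rows":{"type":"array","items":{"type":"array","items":{"type":"number"}}}},"required":["rows"]}

```bash
mkdir -p pics; cat > h.py <<'E'
import numpy as np, cv2
from workcell import ctrl
from scipy.spatial.transform import Rotation as Rot
def grab(n,tag):
    ci=ctrl.camera_info(n); im,d=ctrl.get_image(n)
    np.savez(f'{tag}.npz',im=im,d=d,K=ci['intrinsics'],R=ci['R'],t=ci['t'])
    cv2.imwrite(f'pics/{tag}.png',im[:,:,::-1]); return load(tag)
def load(tag): return dict(np.load(f'{tag}.npz'))
def pts(c):
    v,u=np.mgrid[:400,:640]; d=c['d']
    x=np.stack([u,v,np.ones_like(u)],-1).reshape(-1,3)@np.linalg.inv(c['K']).T*d.reshape(-1,1)
    return ((x-c['t'].reshape(3))@c['R']).reshape(400,640,3)
E
python3 - <<'E'
from h import *
a=grab('scene','s1');b=grab('top','t1')
for c in(a,b):print((-c['R'].T@c['t'].reshape(3)).round(),c['K'][0,0])
o=ctrl.get_obs();print(o['ee_pos'],o['orientation'],o['width'],o['ft_force'],o['t'])
E
```

```text
[1012. -894. 1285.] 509.28603502758983
[ 338.   19. 1558.] 404.8661044495099
[ 176.71925479 -598.98056972  222.01696504] [-3.10802629e+00 -4.48880795e-01  2.84177935e-04] 87.60808728974867 [-0.17975861 -0.03769961  0.01977567] 0.1
```

View pics/s1.png

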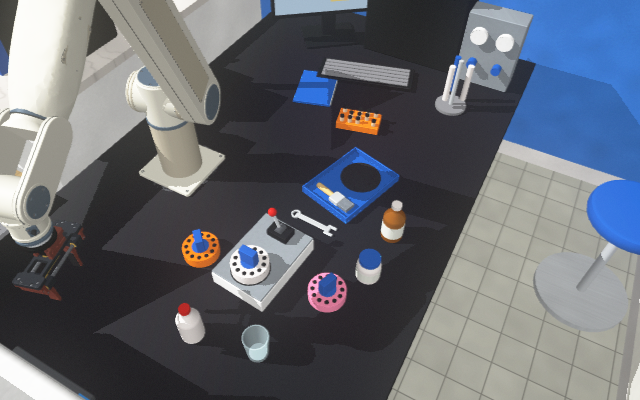

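View pics/t1.png

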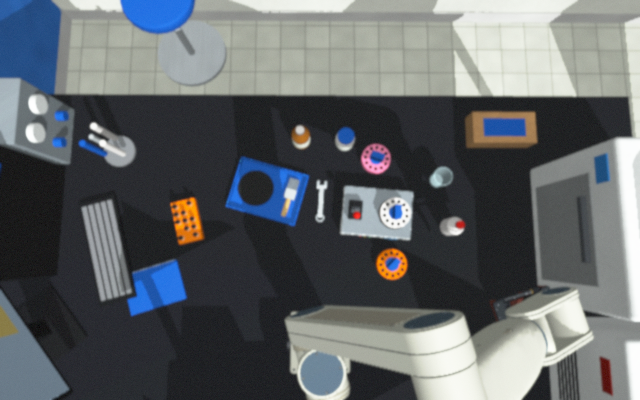

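Scene view: the three carousels are orange (200,248), white on the sampler (250,264) and pink (327,291). The white one fits, as it sits on the sampler's deck; in the top view it is at (396,212). Also in the top view, the red lever ball is at (356,215) and the black mat at (256,188). Next I'll measure these and make one crop to confirm.

```bash
python3 - <<'E'
from h import *
def big(m):
    n,l,s,c=cv2.connectedComponentsWithStats(m.astype(np.uint8)); return l==1+np.argmax(s[1:,4])
for tag,rl,rg in(('t1',(335,190,375,230),(380,195,412,230)),('s1',(262,200,285,225),(230,240,272,272))):
    c=load(tag);P=pts(c);hsv=cv2.cvtColor(c['im'],cv2.COLOR_RGB2HSV).astype(int);H,S,V=hsv[...,0],hsv[...,1],hsv[...,2]
    def box(r):
        m=np.zeros((400,640),bool);m[r[1]:r[3],r[0]:r[2]]=1;return m
    red=((H<8)|(H>172))&(S>130)&(V>80); blue=(H>100)&(H<125)&(S>120)
    for n,m in(('tip',big(red&box(rl))),('grip',big(blue&box(rg)))):
        q=P[m];q=q[c['d'][m]>0];v,u=np.nonzero(m)
        zt=np.percentile(q[:,2],90);tp=q[q[:,2]>zt-6]
        r=cv2.minAreaRect(tp[:,:2].astype(np.float32))
        print(tag,n,(u.mean(),v.mean()),len(q),'med',np.median(q,0).round(1),'zt',zt.round(1),'rect',[np.round(x,1) for x in r])
    if tag=='t1':
        m=(P[...,2]>45)&(P[...,2]<75)&box((325,175,425,250));m=big(m)
        q=P[m];print('deck',[np.round(x,2) for x in cv2.minAreaRect(q[:,:2].astype(np.float32))],np.median(q[:,2]))
        m=big((P[...,2]>15)&(P[...,2]<40)&blue&box((215,145,320,235)));q=P[m]
        print('tray',[np.round(x,2) for x in cv2.minAreaRect(q[:,:2].astype(np.float32))],len(q))
        m=big((V<70)&box((232,165,280,210)));print('mat px',m.sum(),P[m].mean(0).round(1),[np.round(x,1) for x in cv2.minAreaRect(P[m][:,:2].astype(np.float32))])
    x=c['im'][180:240,320:420] if tag=='t1' else c['im'][195:310,195:335]
    cv2.imwrite(f'pics/{tag}c.png',cv2.resize(x,None,fx=4,fy=4,interpolation=cv2.INTER_CUBIC)[:,:,::-1])
E
```

```text
t1 tip (np.float64(356.4791666666667), np.float64(214.89583333333334)) 48 med [ 459.  -127.9  153.3] zt 159.4 rect [array([ 459.3, -124.7]), array([17.2, 17.4]), np.float64(44.9)]
t1 grip (np.float64(395.6328125), np.float64(211.6015625)) 127 med [ 472.1 -266.   144.2] zt 150.4 rect [array([ 472.4, -272.7]), array([21.7, 42.5]), np.float64(89.2)]
deck [array([ 479.  , -212.79]), array([259.19, 182.19]), np.float64(85.01)] 60.27126359812843
tray [array([564.31, 200.76]), array([270.49, 201.33]), np.float64(74.07)] 403
mat px 877 [574.5 246.9  14.4] [array([466.8, 177.7]), array([388.2, 127.3]), np.float64(32.7)]
s1 tip (np.float64(271.88709677419354), np.float64(211.40322580645162)) 62 med [ 460.8 -133.2  154.9] zt 161.1 rect [array([ 459.3, -130.6]), array([16.6, 18. ]), np.float64(1.4)]
s1 grip (np.float64(247.88662790697674), np.float64(256.7325581395349)) 344 med [ 475.3 -284.8  132.3] zt 149.2 rect [array([ 470.9, -275.5]), array([24.3, 49.4]), np.float64(87.7)]
```

View pics/s1c.png

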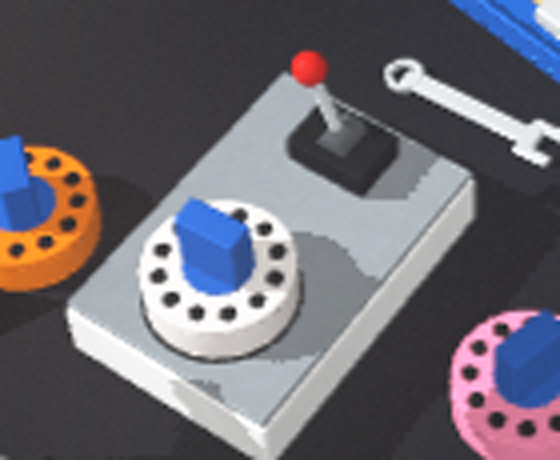

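The crop confirms it: the white carousel with the blue grip is on the grey sampler, with the lever leaning forward. The orange and pink look-alikes stand off the sampler on the bench. I'm moving to the front of the lever with the fingers shut.

Emit:
servo_tool([
  [0, 0, 0.25, 0.88, -0.98, 0, 0],
  [0, 0, 0.25, 0.88, -0.98, 0, 0],
  [0, 0, 0.25, 0.88, -0.98, 0, 0],
  [0, 0, 0.25, 0.88, -0.98, 0, 0],
  [0, 0, 0.25, 0.88, -0.98, 0, 0],
  [0, 0, 0.25, 0.88, -0.98, 0, 0],
  [0, 0, 0.25, 0.88, -0.98, 0, 0],
])

```text
t: 0.98
ee_pos: [290.1, -363.0, 222.8]
orientation: [3.138, -0.14, 0.0]
ft_force: [0.9, -0.1, 0.1]
width: 21.6
grasp_force: 0.0
```

Emit:
servo_tool([
  [0, 0, 0, 0.47, -0.99, 0, 0],
  [0, 0, 0, 0.47, -0.99, 0, 0],
  [0, 0, 0, 0.47, -0.99, 0, 0],
  [0, 0, 0, 0.47, -0.99, 0, 0],
  [0, 0, 0, 0.47, -0.99, 0, 0],
])

```text
t: 1.6
ee_pos: [402.2, -172.6, 222.6]
orientation: [3.139, -0.136, 0.0]
ft_force: [-0.2, -0.3, -0.2]
width: 0.5
grasp_force: 0.0
```

Emit:
servo_tool([
  [0, 0, 0, 0, -0.25, 0, 0],
  [0, 0, 0, 0, -0.25, 0.25, 0],
  [0, 0, 0, 0, -0.25, 0.47, 0],
  [0, 0, 0, 0, -0.25, 0.47, 0],
  [0, 0, 0, 0, -0.25, 0.47, 0],
])

```text
t: 2.22
ee_pos: [406.3, -124.3, 129.6]
orientation: [3.138, -0.141, 0.001]
ft_force: [-0.8, -0.6, 0.1]
width: 0.8
grasp_force: 0.0
```

```bash
python3 - <<'E'
from h import *
o=ctrl.get_obs();print(o['ee_pos'],o['ft_force'],o['qpos'].round(2) if hasattr(o['qpos'],'round') else o['qpos'])
c=grab('wrist','w1')
E
```

```text
[ 406.27206322 -124.2640218   129.59300892] [-0.7818935  -0.62047591  0.10667158] [-0.32  0.29  2.13 -0.    0.73  1.34]
```

View pics/w1.png

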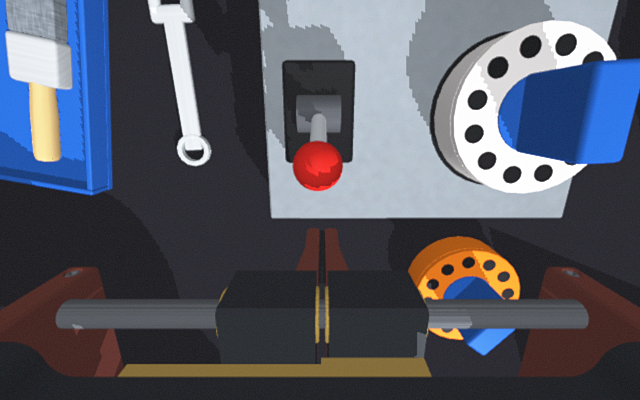

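The wrist view shows the red ball at (317,165), dead ahead of the shut fingers, with the lever leaning forward. I'm pushing it towards the back.

Emit:
servo_tool([
  [0, 0, 0, 0.1, 0, 0, 0],
  [0, 0, 0, 0.17, 0, 0, 0],
  [0, 0, 0, 0.24, 0, 0, 0],
  [0, 0, 0, 0.31, 0, 0, 0],
  [0, 0, 0, 0.36, 0, 0, 0],
  [0, 0, 0, 0.4, 0, 0, 0],
  [0, 0, 0, 0.43, 0, 0, 0],
  [0, 0, 0, 0.43, 0, 0, 0],
])

```text
t: 3.28
ee_pos: [491.7, -130.5, 128.6]
orientation: [3.139, -0.138, 0.0]
ft_force: [-0.2, -0.1, -0.0]
width: 0.2
grasp_force: 0.0
```

Emit:
servo_tool([
  [0, 0, 0, 0.01, 0, 0, 0],
  [0, 0, 0, 0.02, 0, 0, 0],
  [0, 0, 0, 0.02, 0, 0, 0],
])

```text
t: 3.65
ee_pos: [494.6, -130.7, 128.5]
orientation: [-3.138, 0.138, 0.002]
ft_force: [-3.4, 2.1, 0.7]
width: 0.2
grasp_force: 1.6
```

Emit:
servo_tool([
  [0, 0, 0, 0.01, 0, 0, 0],
  [0, 0, 0, 0.02, 0, 0, 0],
  [0, 0, 0, 0.02, 0, 0, 0],
])

```text
t: 4.03
ee_pos: [495.1, -130.7, 128.2]
orientation: [-3.138, 0.138, 0.014]
ft_force: [-15.6, -0.6, 10.9]
width: 0.5
grasp_force: 7.8
```

The stop is reached (15 N). I'm backing off and moving to a viewpoint in front of the carousel.

Emit:
servo_tool([
  [0, 0, 0, -0.2, 0, 0, 0],
  [0, 0, 0, -0.42, 0, 0, 20],
  [0, 0, 0, -0.42, 0, -0.3, 87],
  [0, 0, 0, -0.42, 0.2, -0.5, 87],
  [0, 0, 0, -0.42, 0.5, -0.5, 87],
  [0, 0, 0, -0.42, 0.72, -0.5, 87],
  [0, 0, 0, -0.42, 0.72, -0.5, 87],
  [0, 0, 0, -0.42, 0.72, -0.5, 87],
])

```text
t: 5.03
ee_pos: [402.9, -267.0, 228.6]
orientation: [-3.138, 0.14, -0.0]
ft_force: [0.2, 0.5, -0.8]
width: 66.9
grasp_force: 0.0
```

```bash
python3 - <<'E'
from h import *
o=ctrl.get_obs();print(o['ee_pos'],o['orientation'])
for n,tag in(('wrist','w2'),('top','t2')):
    c=grab(n,tag);P=pts(c);hsv=cv2.cvtColor(c['im'],cv2.COLOR_RGB2HSV).astype(int);H,S,V=hsv[...,0],hsv[...,1],hsv[...,2]
    near=(abs(P[...,0]-472)<70)&(abs(P[...,1]+273)<70)
    q=P[near&(P[...,2]>139)&(P[...,2]<156)&(H>100)&(H<125)&(S>100)]
    if len(q):print(tag,'grip',[np.round(x,2) for x in cv2.minAreaRect(q[:,:2].astype(np.float32))],len(q),np.median(q[:,2]))
    q=P[near&(P[...,2]>88)&(P[...,2]<104)&(S<60)&(V>90)]
    if len(q):print('disc',[np.round(x,1) for x in cv2.minEnclosingCircle(q[:,:2].astype(np.float32))],np.median(q[:,2]),len(q))
    q=P[((H<8)|(H>172))&(S>130)&(abs(P[...,0]-500)<80)&(abs(P[...,1]+128)<30)&(P[...,2]>100)]
    if len(q):print('tip',q.mean(0).round(1),np.percentile(q[:,2],90))
E
```

```text
[ 402.92444408 -266.97988888  228.62492332] [-3.13826488e+00  1.39626756e-01 -4.12686927e-04]
w2 grip [array([ 471.94, -272.84]), array([24.02, 48.8 ]), np.float64(87.61)] 1663 146.57850524167324
disc [array([ 472.3, -272.9]), np.float64(54.9)] 95.77847668202809 5922
tip [ 517.6 -135.6  150.9] 155.4016598315524
t2 grip [array([ 472.99, -272.55]), array([23.56, 42.64]), np.float64(89.67)] 75 147.06893641444665
disc [array([ 481.5, -270.3]), np.float64(54.3)] 96.39756059784592 251
tip [ 516.7 -131.1  152.1] 158.56875042551707
```

View pics/w2.png

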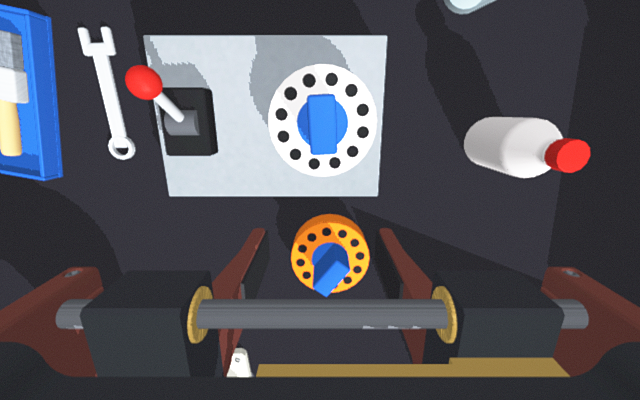

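The wrist view shows the lever leaning back (ball at 143,82) and the white carousel's grip at (322,124). Next I grip it.

Emit:
servo_tool([
  [0, 0, -0.031, 0.2, 0, 0, 87],
  [0, 0, -0.031, 0.347, 0, 0, 87],
  [0, 0, -0.031, 0.347, 0, 0.25, 87],
  [0, 0, -0.031, 0.347, 0, 0.45, 87],
  [0, 0, -0.031, 0.347, 0, 0.6, 87],
  [0, 0, -0.031, 0.347, 0, 0.61, 87],
  [0, 0, -0.031, 0.347, 0, 0.61, 87],
])

```text
t: 6.0
ee_pos: [472.8, -273.0, 107.5]
orientation: [3.141, -0.064, 0.001]
ft_force: [-0.4, -0.3, -0.4]
width: 86.9
grasp_force: 0.0
```

Emit:
servo_tool([
  [0, 0, 0, 0, 0, 0, 50],
  [0, 0, 0, 0, 0, 0, 24],
  [0, 0, 0, 0, 0, 0, 10],
  [0, 0, 0, 0, 0, 0, 10],
  [0, 0, 0, 0, 0, 0, 10],
  [0, 0, 0, 0, 0, 0, 10],
])

```text
t: 6.75
ee_pos: [472.0, -273.4, 106.6]
orientation: [-3.141, 0.066, 0.0]
ft_force: [0.6, 0.6, 0.2]
width: 30.7
grasp_force: 0.0
```

Emit:
servo_tool([
  [0, 0, 0, 0, 0, 0, 10],
  [0, 0, 0, 0, 0, 0, 10],
  [0, 0, 0, 0, 0, 0, 10],
  [0, 0, 0, 0, 0, 0, 10],
])

```text
t: 7.25
ee_pos: [472.0, -273.5, 106.6]
orientation: [3.141, -0.065, -0.0]
ft_force: [0.4, -2.2, -2.4]
width: 24.3
grasp_force: 30.0
```

Emit:
servo_tool([
  [0, 0, 0.1, 0, 0, -0.003, 10],
  [0, 0, 0.2, 0, 0, -0.006, 10],
  [0, 0, 0.3, 0, 0, -0.009, 10],
])

```text
t: 7.62
ee_pos: [471.9, -273.2, 107.7]
orientation: [3.045, -0.771, -0.001]
ft_force: [1.0, -2.9, -9.9]
width: 23.7
grasp_force: 30.0
```

```bash
python3 -c "
from h import *
o=ctrl.get_obs();print(o['ee_pos'],o['ft_force'],o['moment'],o['qpos'],o['grasp_force'])"
```

```text
[ 471.87459237 -273.21401907  107.67217542] [ 0.97437779 -2.88407392 -9.86129048] [-0.51487663 -0.17123532  0.18081892] [-5.46561403e-01  4.71687892e-01  1.88110560e+00 -2.42261511e-04
  7.89313738e-01  1.52047417e+00] 29.987855851650238
```

Emit:
servo_tool([
  [0, 0, -0.1, 0, 0, -0.003, 10],
  [0, 0, -0.2, 0, 0, -0.006, 10],
  [0, 0, -0.3, 0, 0, -0.009, 10],
  [0, 0, -0.4, 0, 0, -0.012, 10],
  [0, 0, -0.5, 0, 0, -0.015, 10],
  [0, 0, -0.6, 0, 0, -0.018, 10],
])

```text
t: 8.38
ee_pos: [471.8, -273.2, 111.4]
orientation: [-3.075, -0.643, 0.0]
ft_force: [0.9, -2.7, -7.8]
width: 23.8
grasp_force: 30.0
```

Emit:
servo_tool([
  [0, 0, 0.1, 0, 0, -0.003, 10],
  [0, 0, 0.2, 0, 0, -0.006, 10],
  [0, 0, 0.3, 0, 0, -0.009, 10],
  [0, 0, 0.4, 0, 0, -0.012, 10],
  [0, 0, 0.5, 0, 0, -0.015, 10],
  [0, 0, 0.6, 0, 0, -0.018, 10],
])

```text
t: 9.12
ee_pos: [472.0, -273.2, 114.9]
orientation: [3.045, -0.771, -0.001]
ft_force: [1.2, -3.8, -8.1]
width: 23.9
grasp_force: 30.0
```

```bash
python3 - <<'E'
from h import *
o=ctrl.get_obs();print(o['ee_pos'],o['orientation'],o['ft_force'],o['moment'],o['qpos'][5])
c=grab('wrist','w3')
E
```

```text
[ 471.97888675 -273.24387424  114.8953247 ] [ 3.04545176e+00 -7.71231901e-01 -5.27187768e-04] [ 1.18937507 -3.78544028 -8.08727551] [-0.59927543 -0.14707265  0.28699198] 1.5204004068306536
```

View pics/w3.png

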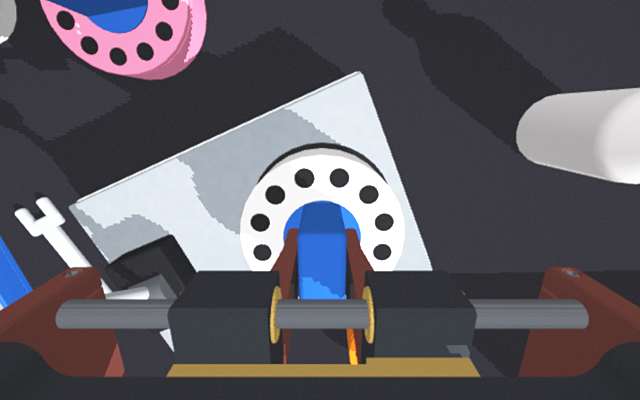

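The wrist view shows the carousel turned with the gripper, its grip held between the pads at (322,255). I'm checking that the disc has risen, then carrying on.

```bash
python3 - <<'E'
from h import *
c=load('w3');P=pts(c);m=(c['im'].min(-1)>150)&(abs(P[...,0]-472)<60)&(abs(P[...,1]+273)<60)&(P[...,2]>85)&(P[...,2]<120)
print(np.median(P[m][:,2]),np.percentile(P[m][:,2],[10,90]),m.sum())
E
```

```text
103.96759782145489 [103.04976989 104.81479419] 9001
```

Emit:
servo_tool([
  [0, 0, -0.1, 0, 0, -0.003, 10],
  [0, 0, -0.2, 0, 0, -0.006, 10],
  [0, 0, -0.3, 0, 0, -0.009, 10],
  [0, 0, -0.4, 0, 0, -0.012, 10],
  [0, 0, -0.5, 0, 0, -0.015, 10],
  [0, 0, -0.6, 0, 0, -0.018, 10],
])

```text
t: 9.93
ee_pos: [471.8, -273.5, 118.6]
orientation: [3.074, 0.647, -0.001]
ft_force: [1.7, -3.1, -9.0]
width: 24.0
grasp_force: 30.0
```

Emit:
servo_tool([
  [0, 0, 0.1, 0, 0, -0.003, 10],
  [0, 0, 0.2, 0, 0, -0.006, 10],
  [0, 0, 0.3, 0, 0, -0.009, 10],
  [0, 0, 0.4, 0, 0, -0.012, 10],
  [0, 0, 0.5, 0, 0, -0.015, 10],
  [0, 0, 0.6, 0, 0, -0.018, 10],
])

```text
t: 10.68
ee_pos: [472.0, -273.2, 122.3]
orientation: [3.046, -0.768, -0.001]
ft_force: [0.5, -2.5, -7.1]
width: 23.9
grasp_force: 30.0
```

Emit:
servo_tool([
  [0, 0, -0.1, 0, 0, -0.003, 10],
  [0, 0, -0.2, 0, 0, -0.006, 10],
  [0, 0, -0.3, 0, 0, -0.009, 10],
  [0, 0, -0.4, 0, 0, -0.012, 10],
  [0, 0, -0.5, 0, 0, -0.015, 10],
  [0, 0, -0.6, 0, 0, -0.018, 10],
])

```text
t: 11.42
ee_pos: [471.8, -273.5, 125.7]
orientation: [-3.074, -0.647, 0.001]
ft_force: [1.0, -3.8, -7.5]
width: 23.8
grasp_force: 30.0
```

Emit:
servo_tool([
  [0, 0, 0.1, 0, 0, -0.003, 10],
  [0, 0, 0.2, 0, 0, -0.006, 10],
  [0, 0, 0.3, 0, 0, -0.009, 10],
  [0, 0, 0.4, 0, 0, -0.012, 10],
  [0, 0, 0.5, 0, 0, -0.015, 10],
  [0, 0, 0.6, 0, 0, -0.018, 10],
])

```text
t: 12.18
ee_pos: [472.0, -273.3, 129.6]
orientation: [3.046, -0.768, -0.0]
ft_force: [1.5, -1.6, -7.1]
width: 23.9
grasp_force: 30.0
```

Emit:
servo_tool([
  [0, 0, -0.1, 0, 0, -0.003, 10],
  [0, 0, -0.2, 0, 0, -0.006, 10],
  [0, 0, -0.3, 0, 0, -0.009, 10],
  [0, 0, -0.4, 0, 0, -0.012, 10],
  [0, 0, -0.5, 0, 0, -0.015, 10],
  [0, 0, -0.6, 0, 0, -0.018, 10],
])

```text
t: 12.92
ee_pos: [471.6, -272.9, 133.3]
orientation: [-3.073, -0.647, 0.001]
ft_force: [0.6, 0.4, -3.7]
width: 23.7
grasp_force: 30.0
```

Emit:
servo_tool([
  [0, 0, 0.1, 0, 0, -0.003, 10],
  [0, 0, 0.2, 0, 0, -0.006, 10],
  [0, 0, 0.3, 0, 0, -0.009, 10],
  [0, 0, 0.3, 0, 0, -0.009, 10],
  [0, 0, 0.3, 0, 0, -0.009, 10],
])

```text
t: 13.55
ee_pos: [471.9, -273.1, 135.3]
orientation: [-3.141, 0.06, 0.001]
ft_force: [0.1, -0.6, -3.8]
width: 23.7
grasp_force: 30.0
```

```bash
python3 -c "
from h import *
o=ctrl.get_obs();print(o['ee_pos'],o['ft_force'],o['moment'],o['qpos'],o['grasp_force'])"
```

```text
[ 471.85700635 -273.07141312  135.28229964] [ 0.1046608  -0.55982476 -3.79464173] [ 0.03820651 -0.01395389 -0.0124916 ] [-5.46530055e-01  4.28312102e-01  1.86794910e+00  1.82708161e-04
  8.46003983e-01  1.06209166e+00] 29.99090015888214
```

It's free: 3.8 N is weight only. Now lift and carry.

Emit:
servo_tool([
  [0, 0, 0, 0, 0, -0.04, 10],
  [0, 0, 0, 0, 0, -0.12, 10],
  [0, 0, 0, 0, 0, -0.24, 10],
  [0, 0, 0, 0, 0, -0.38, 10],
  [0, 0, 0, 0, 0, -0.5, 10],
  [0, 0, 0, 0, 0, -0.57, 10],
  [0, 0, 0, 0, 0, -0.6, 10],
])

```text
t: 14.42
ee_pos: [472.3, -273.5, 256.7]
orientation: [3.14, -0.065, 0.002]
ft_force: [0.9, 0.5, -2.9]
width: 23.8
grasp_force: 30.0
```

Emit:
servo_tool([
  [0, 0, 0, 0.013, -0.08, 0, 10],
  [0, 0, 0, 0.04, -0.24, 0, 10],
  [0, 0, 0, 0.075, -0.45, 0, 10],
  [0, 0, 0, 0.11, -0.66, 0, 10],
  [0, 0, 0, 0.143, -0.87, 0, 10],
])

```text
t: 15.05
ee_pos: [507.3, -98.3, 254.3]
orientation: [-3.14, 0.065, 0.003]
ft_force: [-0.5, -0.1, -3.1]
width: 24.2
grasp_force: 30.0
```

Emit:
servo_tool([
  [0, 0, 0, 0.035, -0.21, 0, 10],
  [0, 0, 0, 0.07, -0.42, 0, 10],
  [0, 0, 0, 0.105, -0.64, 0, 10],
  [0, 0, 0, 0.143, -0.87, 0, 10],
])

```text
t: 15.55
ee_pos: [542.8, 74.2, 254.3]
orientation: [3.141, -0.065, -0.004]
ft_force: [0.9, 0.1, -3.2]
width: 23.6
grasp_force: 30.0
```

Emit:
servo_tool([
  [0, 0, 0, 0.035, -0.21, 0, 10],
  [0, 0, 0, 0.07, -0.42, 0, 10],
  [0, 0, 0, 0.105, -0.63, 0, 10],
  [0, 0, 0, 0.13, -0.78, 0, 10],
  [0, 0, 0, 0.143, -0.87, 0, 10],
  [0, 0, 0, 0.143, -0.87, 0, 10],
])

```text
t: 16.3
ee_pos: [578.9, 245.6, 254.6]
orientation: [3.14, -0.063, -0.002]
ft_force: [0.0, -1.0, -3.9]
width: 24.1
grasp_force: 30.0
```

```bash
python3 - <<'E'
from h import *
o=ctrl.get_obs();print(o['ee_pos'],o['orientation'],o['ft_force'],o['grasp_force'],o['qpos'][5],o['t'])
c=grab('scene','s2')
c=grab('wrist','w4');P=pts(c)
m=(c['im'].min(-1)>150)&(abs(P[...,0]-577)<65)&(abs(P[...,1]-248)<65)&(P[...,2]>180)&(P[...,2]<260)
print(np.median(P[m][:,2]),np.percentile(P[m][:,2],[10,90]))
cv2.imwrite('pics/m1.png',np.hstack([c['im'],load('s2')['im'][100:300,240:440].repeat(2,0).repeat(2,1)])[:,::1,::-1][:, 240:1040])
# mat by height: rays to z=7 plane, from first scene picture
for tag,b in(('t1',(232,165,280,210)),('s1',(335,155,390,200))):
    c=load(tag);hsv=cv2.cvtColor(c['im'],cv2.COLOR_RGB2HSV);m=np.zeros((400,640),np.uint8)
    m[b[1]:b[3],b[0]:b[2]]=((hsv[...,2]<60)|(hsv[...,1]<90))[b[1]:b[3],b[0]:b[2]]
    k=max(cv2.findContours(m,0,1)[0],key=cv2.contourArea)[:,0].astype(float)
    r=np.c_[k,np.ones(len(k))]@np.linalg.inv(c['K']).T@c['R'];C=-c['R'].T@c['t'].reshape(3)
    q=C+r*((7-C[2])/r[:,2])[:,None];print(tag,cv2.fitEllipse(q[:,:2].astype(np.float32)))
E
```

```text
[578.86414583 245.56175064 254.55324435] [ 3.14034145e+00 -6.27275444e-02 -2.26574743e-03] [ 0.0188394  -0.967296   -3.91350608] 29.990895688533783 1.9930270207141643 16.3
243.7352459192678 [242.72314835 244.57443158]
t1 ((576.1112060546875, 248.44515991210938), (123.71053314208984, 125.5867919921875), 152.02590942382812)
s1 ((574.2469482421875, 246.65185546875), (132.37103271484375, 134.2677459716797), 51.53446578979492)
```

View pics/m1.png

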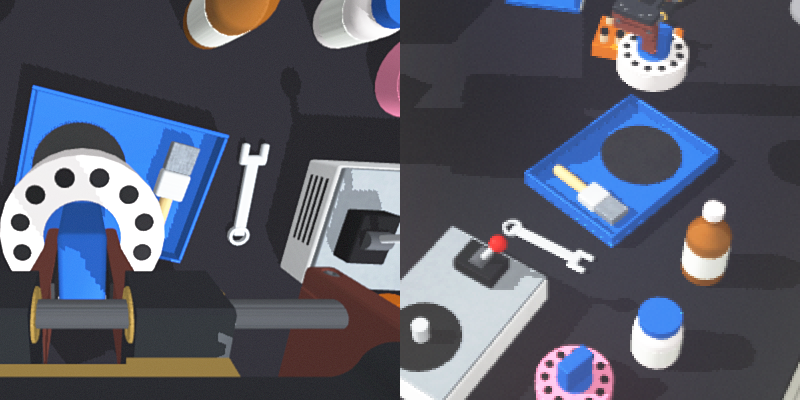

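The picture shows the carousel held level above the mat, the lever leaning back, the spindle seated and the wrench and brush undisturbed. I'm lowering it.

Emit:
servo_tool([
  [0, 0, 0, -0.015, 0.0, 0.05, 10],
  [0, 0, 0, -0.015, -0.012, 0.18, 10],
  [0, 0, 0, -0.015, -0.012, 0.35, 10],
  [0, 0, 0, -0.015, -0.012, 0.53, 10],
  [0, 0, 0, -0.015, -0.012, 0.7, 10],
  [0, 0, 0, -0.015, -0.012, 0.82, 10],
  [0, 0, 0, -0.015, -0.012, 0.9, 10],
  [0, 0, 0, -0.015, -0.012, 0.94, 10],
  [0, 0, 0, -0.015, -0.012, 0.96, 10],
  [0, 0, 0, -0.015, -0.012, 0.96, 10],
])

```text
t: 17.65
ee_pos: [577.0, 247.3, 63.9]
orientation: [-3.141, 0.066, -0.001]
ft_force: [0.8, 1.3, -3.2]
width: 23.7
grasp_force: 30.0
```

Emit:
servo_tool([
  [0, 0, 0, 0, 0, 0.01, 10],
  [0, 0, 0, 0, 0, 0.02, 10],
  [0, 0, 0, 0, 0, 0.03, 10],
  [0, 0, 0, 0, 0, 0.036, 10],
  [0, 0, 0, 0, 0, 0.036, 10],
])

```text
t: 18.27
ee_pos: [576.6, 247.1, 56.2]
orientation: [3.141, -0.066, -0.0]
ft_force: [-0.3, 1.1, -3.4]
width: 23.9
grasp_force: 30.0
```

Still carrying the full weight, so there's no contact yet. I'm lowering in 0.5 mm steps.

Emit:
servo_tool([
  [0, 0, 0, 0, 0, 0.003, 10],
  [0, 0, 0, 0, 0, 0.006, 10],
  [0, 0, 0, 0, 0, 0.009, 10],
  [0, 0, 0, 0, 0, 0.01, 10],
  [0, 0, 0, 0, 0, 0.01, 10],
])

```text
t: 18.9
ee_pos: [576.6, 247.1, 54.3]
orientation: [3.141, -0.065, -0.0]
ft_force: [-0.2, 0.7, -3.9]
width: 23.5
grasp_force: 30.0
```

Emit:
servo_tool([
  [0, 0, 0, 0, 0, 0.0025, 10],
  [0, 0, 0, 0, 0, 0.0025, 10],
])

```text
t: 19.15
ee_pos: [576.6, 247.1, 53.8]
orientation: [3.141, -0.065, -0.0]
ft_force: [0.2, 0.4, -3.8]
width: 24.1
grasp_force: 30.0
```

Emit:
servo_tool([
  [0, 0, 0, 0, 0, 0.0025, 10],
  [0, 0, 0, 0, 0, 0.005, 10],
  [0, 0, 0, 0, 0, 0.005, 10],
])

```text
t: 19.52
ee_pos: [576.7, 247.2, 53.6]
orientation: [-3.141, 0.065, -0.0]
ft_force: [-2.7, -1.3, 5.3]
width: 24.1
grasp_force: 30.0
```

Emit:
servo_tool([
  [0, 0, 0, 0, 0, 0.0025, 10],
  [0, 0, 0, 0, 0, 0.005, 10],
  [0, 0, 0, 0, 0, 0.005, 10],
])

```text
t: 19.9
ee_pos: [576.7, 247.2, 53.6]
orientation: [-3.141, 0.065, -0.0]
ft_force: [-5.5, -2.8, 14.5]
width: 23.8
grasp_force: 30.0
```

It has seated. I'm easing off the press and opening evenly.

Emit:
servo_tool([
  [0, 0, 0, 0, 0, -0.005, 10],
  [0, 0, 0, 0, 0, -0.006, 24],
  [0, 0, 0, 0, 0, -0.006, 30],
  [0, 0, 0, 0, 0, -0.006, 60],
  [0, 0, 0, 0, 0, -0.006, 80],
  [0, 0, 0, 0, 0, -0.006, 80],
  [0, 0, 0, 0, 0, -0.006, 80],
  [0, 0, 0, 0, 0, -0.006, 80],
])

```text
t: 20.9
ee_pos: [576.7, 247.2, 53.0]
orientation: [-3.141, 0.065, -0.0]
ft_force: [-0.4, -0.0, 0.5]
width: 76.3
grasp_force: 0.0
```

Emit:
servo_tool([
  [0, 0, 0, 0, 0, -0.04, 80],
  [0, 0, 0, 0, 0, -0.15, 80],
  [0, 0, 0, 0, 0, -0.35, 80],
  [0, 0, 0, 0, 0, -0.6, 80],
  [0, 0, 0, -0.2, 0, -0.85, 80],
  [0, 0, 0, -0.5, 0, -0.9, 80],
  [0, 0, 0, -0.6, 0, -0.9, 80],
  [0, 0, 0, -0.6, 0, -0.9, 80],
])

```text
t: 21.9
ee_pos: [456.2, 252.3, 233.4]
orientation: [-3.141, 0.063, -0.001]
ft_force: [-0.7, 0.3, -0.8]
width: 79.9
grasp_force: 0.0
```

```bash
python3 - <<'E'
from h import *
o=ctrl.get_obs();print(o['ee_pos'],o['ft_force'],o['t'])
a=grab('wrist','w5');b=grab('scene','s3');P=pts(a);im=a['im']
m=(im.min(-1)>140)&(abs(P[...,0]-577)<65)&(abs(P[...,1]-247)<65)&(P[...,2]>36)&(P[...,2]<52)
q=P[m];print('disc',cv2.minEnclosingCircle(q[:,:2].astype(np.float32)),np.percentile(q[:,2],[5,50,95]))
hsv=cv2.cvtColor(b['im'],cv2.COLOR_RGB2HSV);P=pts(b)
m=((hsv[...,0]<8)|(hsv[...,0]>172))&(hsv[...,1]>130)&(abs(P[...,0]-510)<50)&(abs(P[...,1]+130)<30)&(P[...,2]>120);print('tip',P[m].mean(0))
cv2.imwrite('pics/m2.png',np.vstack([b['im'][100:350,150:450].repeat(2,0).repeat(2,1)])[:,:,::-1])
E
```

```text
[456.1774096  252.3050197  233.42235854] [-0.66277059  0.34773285 -0.75444611] 21.9
disc ((576.9271850585938, 247.6761932373047), 54.936161041259766) [41.43358988 42.78953496 44.21474577]
tip [ 519.26499678 -137.38823466  151.23177525]
```

View pics/m2.png

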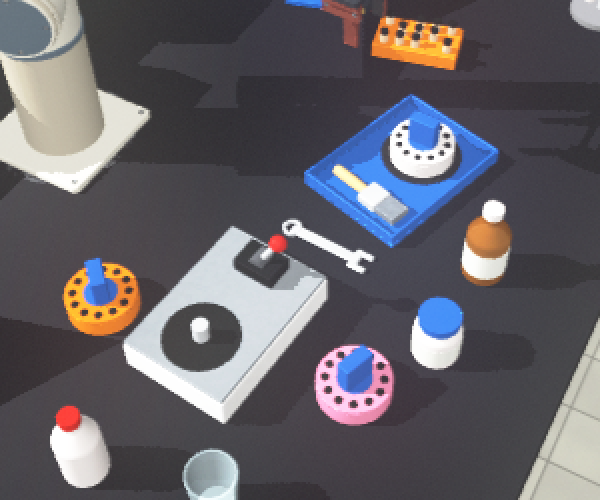

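The carousel sits level on the mat at (420,150) and the lever leans back with its ball at (278,243). Nothing else has moved and the gripper is clear.

```bash
python3 -c "
from workcell import ctrl
print(ctrl.close_job())"
```

```text
the job is handed in; nothing more can be done
None
```

I handed the job in at about 22 s: the lever is back against its stop, the white carousel was worked off the spindle with small twists and stands upright on the mat, released, and the other things look undisturbed in the last picture.

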